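Clamp a glued-up cradled panel in the ratchet bench clamp

TASK

Lay the small wooden cradled panel squarely on the bed of the ratchet clamp, between the stop plate and the spring-backed jaw, the way up it lies now. Then take the lever's upright grip and pump it in full short strokes, one tooth each, until the jaw has gone firmly tight on the panel (well beyond the first touch, but stop in time: more than about 27 N crushes the fresh joint), swing the lever fully back and let go. Move the jaw and its toothed bar with the lever only, never by pushing them, and leave the other things on the table where they are.

Things in the scene. Friction and masses are not known exactly. Their poses are not given: they have to be found in the camera images.
- panel: small cradled painting panel of pale wood, an open-topped shallow tray shape lying face board down: 50 (x) x 70 (y) x 30 mm high, walls 7 mm, about 90 g, loose on the table. Origin: centre of its underside; z up. It goes into the clamp with its 70 mm length along the clamp's y (either way round), gripped across its 50 mm width.
- clamp: grey steel ratchet bench clamp fixed to the table, about 130 x 450 mm. Origin on the table, on the clamping axis; z up. Its y is the clamping axis: stop plate at the -y end, jaw moving to -y. The flat bed is 15 mm above the origin, open to both sides, 45 mm to -x and 85 mm to +x.
- bed_mid (a point): point on the bed's surface on the clamping axis, near the middle of the space between plate and jaw; axes as the clamp. At the start this space is 80 to 132 mm long for the 70 mm panel. The panel belongs centred on the axis (within 10 mm across) and square to it (within 0.12 rad).
- plate_face (a point): middle of the stop plate's face, which looks to the clamp's +y at the panel; 50 mm wide, top 31 mm above the bed. The plate floats: the panel pushes it back to -y against a light drag (about 1.5 N) through 3 to 30 mm of unknown play before it is solid, so the first touch is not yet a clamped panel.
- jaw: dark steel moving jaw, 46 mm wide, 14 mm thick, top 29 mm above the bed, on a visible coil spring at the end of the toothed bar. Origin on the clamp's axis at its front (-y) face, at table level; axes as the clamp. Moves only with the bar and its spring.
- jaw_face (a point): middle of the jaw's front face. Its spring has 4 N preload and 1.2 N per mm: each tooth after the panel is solid adds about 12 N. Firmly tight means it still presses the panel with at least 5 N once the lever is back; it must never press with more than 27 N, even for a moment.
- rack: toothed steel bar that carries the jaw and slides along the clamp's y; 175 mm long, top 46 mm above the table, saw teeth of 10 mm pitch on its -x side. A full lever stroke moves it one tooth to -y; a holding pawl keeps it from going back. Friction about 1 N. Axes as the clamp; origin at the clamp's origin at the start.
- lever (a joint): lever angle in rad: 0 = fully back at its rest stop, 0.22 = forward stop; growing = anticlockwise from above, grip moving to the clamp's -y. Tooth clicks in at 0.17: make sure it truly gets to 0.19 or more (an arm gives under load). Swing back below 0.03 for the next tooth and at the end. No return spring: pull back (about 2 N).
- lever_grip (a point): point to hold on the lever's black upright grip post, on its axis: post 22 mm in diameter, from 63 to 123 mm above the table, this point at 100 mm. 135 mm from the pivot; the post may turn between the fingers. It swings through about 27 mm per stroke.
- lever_pivot (a point): point on the lever's upright, fixed pivot axis, 100 mm above the table, on the clamp's +x side. An idle forward stroke takes 1 to 4 N at the grip; each newton of jaw force adds 0.55 N there. A sound rule: stop after the first full stroke that ends 6.5 N or more heavier at the grip than the first, idle ones do on average.
- brush_pot: bystander: blue ceramic pot, 76 mm in diameter, 100 mm high, with brushes to about 230 mm; origin under it
- pencil_tin: bystander: metal tin, 64 mm in diameter, 90 mm high, with pencils to about 165 mm; origin under it
- ink_bottle: bystander: small ink bottle, 42 mm in diameter, 65 mm high; origin under it
- paint_jar: bystander: paint jar, 60 mm in diameter, 80 mm high; origin under it
- glue_bottle: bystander: white glue bottle, 52 mm in diameter, 150 mm high; origin under it
- dish: bystander: white ceramic dish, 110 mm in diameter, 35 mm high; origin under it
- wide_brush: bystander: brush lying flat; origin under its middle
Mind the look-alikes: they are no part of the job. There is more than one size of the panel; the job needs the smallest.

How it is judged (in metres and radians):
On the way, in this order (a step that is already met when the one before it is completed fails the run):
1. the panel lies flat and square on the clamp's bed between stop plate and jaw, let go (x of panel in the frame of clamp between -0.01 and 0.01 m and y of panel in the frame of clamp between -0.145 and -0.055 m and z of panel in the frame of clamp between 0.011 and 0.019 m and angle between the y axis of panel and the y axis of clamp, either way round below 0.12 rad and angle between panel's own z axis and vertical below 0.06 rad and contact force between the fingers and panel below 0.3 N), for 0.2 s.
2. the lever has been pumped until the jaw presses the panel with more than 5 N (contact force between jaw and panel above 5 N and value of joint lever above 0.05 rad), for 0.1 s.
At the end, for the whole second after the job is handed in: The panel lies flat (within 4 mm of the bed's level), centred within 10 mm and square within 0.12 rad between plate and jaw, at rest, the jaw still pressing it with more than 5 N and less than 27 N; the lever is swung back to within 0.045 rad of its rest (x of panel in the frame of clamp between -0.01 and 0.01 m and y of panel in the frame of clamp between -0.145 and -0.055 m and z of panel in the frame of clamp between 0.011 and 0.019 m and angle between the y axis of panel and the y axis of clamp, either way round below 0.12 rad and angle between panel's own z axis and vertical below 0.06 rad and contact force between jaw and panel between 5 and 27 N and value of joint lever below 0.045 rad and linear speed of panel below 0.01 m/s); the robot touches nothing.
It fails at once if the jaw presses the panel with more than 27 N (contact force between jaw and panel above 27 N).
It fails at once if the robot pushes the jaw or its toothed bar directly (contact force between the arm and rack above 4 N).
It fails at once if the fingers push the jaw or its toothed bar directly (contact force between the fingers and rack above 4 N).
It fails at once if another thing on the table is moved more than 30 mm (distance of any of brush_pot, pencil_tin, ink_bottle, paint_jar, glue_bottle, dish, wide_brush from where it was at the start of the episode above 0.03 m).
It also fails if it takes over 64 s, if anything falls off the work surface, if the arm or the gripper's body presses on something with over 40 N, if the wrist force passes 120 N, or if a joint passes its speed limit or range.

ROBOT

A 6-joint arm with a two-finger parallel gripper is mounted at the origin on the work surface. World frame = base frame: x ahead of the robot, y to its left, z up, the work surface at z = 0. Lengths are in mm, angles in rad, forces in N, time in s.
With the tool pointing down it reaches from about 300 to 750 mm from the base axis. Payload 8.5 kg.
Tool frame: the origin (TCP) lies on the mounting face of the last link; the fingertips stand 173 mm ahead of it and the grasp point (between the pads) lies 155 mm ahead of it; z points along the fingers, y is the line along which they close (so a half turn about z gives the same grasp; the last joint's range is limited). The gripper opens to 85 mm and grips with 20 to 120 N. Pads are 22 mm wide; open, the fingers measure 114 mm over their backs; the gripper's body (76 mm by 85 mm) begins 54 mm behind the grasp point. The pads swing forward as they close: fully open they stand 13 mm farther back than shut.
Start: joints at [1.009, 0.381, 1.297, -0, 1.464, -0.215], TCP at [186.931, 517.241, 404.722] pointing down, gripper open.
Joint ranges: [-3.11, 3.11], [-0.89, 2.33], [0.22, 2.48], [-1.42, 4.56], [0.17, 2.85], [-2.88, 2.88]. Speed limits (rad/s): [2.39, 2.39, 3.14, 3.14, 3.14, 3.14].

INTERFACE

Orientations are given as a 3x3 rotation matrix whose columns are the frame's x, y, z axes.
In Python, from cell import arm gives the robot as it stands.
- The arm moves only by the tool drive_tool, never from a script. Its argument "plan" is one flat list of numbers, 7 for each row, row after row: the shift along the world's x, y, z in units of 0.3 m (1.0 is 0.3 m), then the turn, a rotation vector about the world's x, y, z in units of pi rad (1.0 is pi rad), then the gripper's target within -1 to 1 (shut at 1, half-way at 0, fully open at -1). In form: [tx, ty, tz, wx, wy, wz, jaw, tx, ty, tz, wx, wy, wz, jaw, ...]. A call has 1 to 12 rows; each row is the pose to reach, as a shift and turn from the pose commanded when the call began, turning the shorter way round; what a row does not reach only later rows make up. A row lasts 1/8 s, in which the tool goes at most 62.5 mm and 10.7 degrees, less where a joint would pass 70% of its speed; a pose out of reach is approached as far as the arm can. A call with a number of a shift or a turn outside -1 to 1 is refused whole. A call with a gripper value outside its range is refused whole. The fingers move at their own pace and stop on an object; the grip force is fixed at half the most. Time passes only in rows, so rows that repeat a pose let the fingers close. It gives the time, the measured TCP pose, the force, the opening and the grip force at its end, in the units of the state.
- arm.sense(): the state, without advancing time (a new reading comes with each control period).
- arm.snapshot(name): name is "scene" or "top" or "wrist"; returns a dict with "pixels" (420x560x3 uint8, red, green, blue), "mtx" (3x3 intrinsics, pixels), "origin" and "rotation" of the camera in the world; the wrist camera has in their place "tool_from_camera" (4x4, takes a point from camera to tool coordinates, whose origin is the TCP and whose axes are the flange's). Camera axes: x right, y up, looking along -z (the intrinsics and any distortion apply to the point x, -y, -z); pixel columns grow to the right and rows downward; lengths in mm; the calibration is good to about 2 mm. A picture is of the moment at which its call begins: read the wrist's pose just before it. There is no depth.
- arm.hand_in(): hands the job in; it is judged then, once.
The state is a dict: "clock": time; "q": joint angles; "dq": joint speeds; "joint_efforts": joint torques, N m; "eef_pos": TCP position; "tcp_rot": TCP orientation; "contact_force": force on the tool from outside, world axes, zero at the start; "moment": the same for the moment, N m; "width": finger opening in mm; "gripper_force": force on a finger pad.
Only numpy, scipy, OpenCV 4.12 (cv2) and the standard library are available. Lean on these libraries where they do the work, as an engineer would, in place of code of your own. Each camera call takes 0.05 s, during which the arm holds its last target. There are 200 camera calls.

## Working session

There is one attempt and no reset: what is moved stays moved. The work goes in short steps, Python scripts to look and compute and a tool call to move; the robot and the scene stay as the last step left them, time stands still between calls to the robot, and variables do not carry over. Pictures are saved under pics/ and viewed, at most 10 in all, crops included, and the job is handed in when it is done.

Besides the shell and the picture viewer there is one more tool, called after "Call:" by a JSON object that holds its "api" and its "payload". drive_tool: Moves the arm, as the interface text tells. Its arguments: {"type":"object","properties":{"plan":{"type":"array"}},"required":["plan"]}

```bash
mkdir -p pics; ls; python3 - <<'E'
from cell import arm
import cv2
s=arm.sense();print(s)
for n in("scene","top"):
    d=arm.snapshot(n);cv2.imwrite(f"pics/{n}0.png",cv2.cvtColor(d["pixels"],cv2.COLOR_RGB2BGR));print(n,d["mtx"],d["origin"],d["rotation"],[k for k in d])
d=arm.snapshot("wrist");print(d["mtx"],d["tool_from_camera"],d.keys());cv2.imwrite("pics/wrist0.png",cv2.cvtColor(d["pixels"],cv2.COLOR_RGB2BGR))
E
```

```text
pics
{'clock': 0.0, 'q': array([ 1.00870387e+00,  3.81221932e-01,  1.29827074e+00, -1.31863220e-05,
        1.46357653e+00, -2.15322079e-01]), 'dq': array([ 0.00140276, -0.00126606, -0.00084754,  0.00144697, -0.00137619,
        0.00071779]), 'joint_efforts': array([-4.73230357e-04, -4.48455369e+01, -2.31268877e+01, -1.44166115e-04,
        4.77610491e-03,  1.52305313e-05]), 'eef_pos': array([186.91758819, 517.22225441, 404.09429056]), 'tcp_rot': array([[-9.40475607e-01,  3.39860311e-01, -7.75843625e-04],
       [ 3.39861062e-01,  9.40474816e-01, -1.25635500e-03],
       [ 3.02676190e-04, -1.44525027e-03, -9.99998910e-01]]), 'contact_force': array([-0.87798207, -0.09467878, -0.71873177]), 'moment': array([ 0.02536114, -0.07120873,  0.04049931]), 'gripper_force': 0.0, 'width': 85.8996663159337}
scene [[517.63327278   0.         288.34665347]
 [  0.         517.63327278 216.44550714]
 [  0.           0.           1.        ]] [1502.54370309 -728.91901313  848.86556195] [[ 0.630715   -0.41698848  0.65446099]
 [ 0.77597866  0.34700808 -0.52672812]
 [-0.00746369  0.84006309  0.54243736]] ['pixels', 'mtx', 'origin', 'rotation']
top [[437.34538232   0.         280.18155333]
 [  0.         437.34538232 219.11660798]
 [  0.           0.           1.        ]] [ 351.96815684   20.95523042 1212.77286039] [[ 0.02001476  0.9866964  -0.16133696]
 [-0.99965753  0.02247073  0.01341218]
 [ 0.01685911  0.16101327  0.98680824]] ['pixels', 'mtx', 'origin', 'rotation']
[[333.45752007   0.         280.94309295]
 [  0.         333.45752007 207.81518844]
 [  0.           0.           1.        ]] [[ 5.92489298e-04  9.53768912e-01  3.00540367e-01  7.69906374e+01]
 [ 9.99999776e-01 -4.71711343e-04 -4.74430614e-04 -1.24234283e+00]
 [-3.10728870e-04  3.00540581e-01 -9.53768978e-01  3.16206887e+01]
 [ 0.00000000e+00  0.00000000e+00  0.00000000e+00  1.00000000e+00]] dict_keys(['pixels', 'mtx', 'tool_from_camera'])
```

View pics/top0.png

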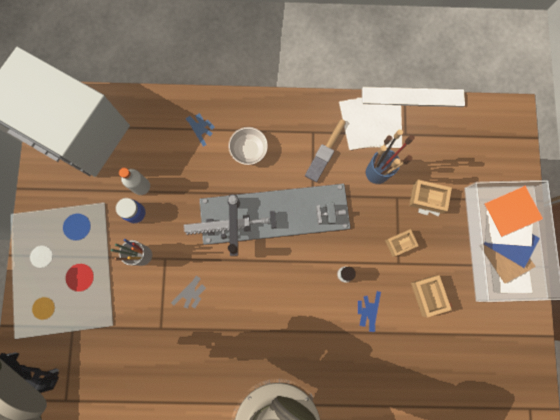

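View pics/scene0.png

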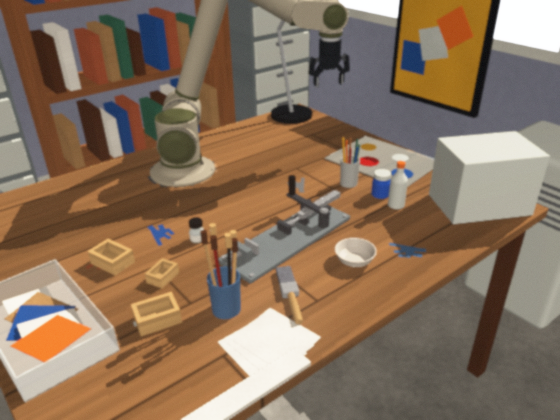

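The top view shows the clamp from about (200,215) to (350,205), with the stop plate at the right near (333,212) and the black grip near (233,250). The smallest panel is at (402,243). I'll enlarge this area.

```bash
python3 - <<'E'
import cv2
a=cv2.imread("pics/top0.png")[170:290,180:440];cv2.imwrite("pics/c1.png",cv2.resize(a,None,fx=3,fy=3,interpolation=cv2.INTER_CUBIC))
E
cat > h.py <<'E'
import numpy as np,cv2
from cell import arm
def ray(d,u,v,s=None):
    K=d["mtx"];r=np.array([(u-K[0,2])/K[0,0],-(v-K[1,2])/K[1,1],-1.])
    if "origin" in d: return np.array(d["origin"]),d["rotation"]@r
    T=d["tool_from_camera"];R=s["tcp_rot"];return s["eef_pos"]+R@T[:3,3],R@T[:3,:3]@r
def pt(d,u,v,z,s=None):
    o,r=ray(d,u,v,s);return (o+r*(z-o[2])/r[2]).round(1)
def proj(d,P,s=None):
    if "origin" in d:o,R=np.array(d["origin"]),d["rotation"]
    else:
        T=d["tool_from_camera"];R0=s["tcp_rot"];o,R=s["eef_pos"]+R0@T[:3,3],R0@T[:3,:3]
    c=R.T@(np.asarray(P,float)-o);q=d["mtx"]@np.array([c[0],-c[1],-c[2]]);return (q[:2]/q[2]).round(1)
E
```

```text
(no output)
```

View pics/c1.png

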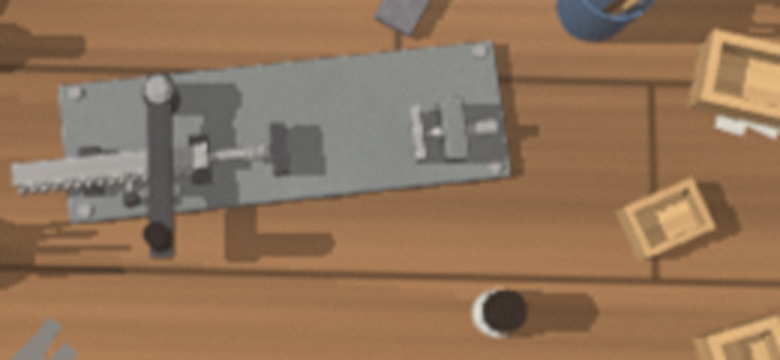

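The crop shows the bed's corners at (60,87), (494,42), (509,175) and (70,223). The panel's rim runs from about (617,207) to (718,225), the grip's top is at (158,233), the jaw's front is at x≈288 and the plate face at x≈412.

```bash
python3 - <<'E'
from h import *
d=arm.snapshot("top")
f=lambda x,y,z:pt(d,(x+.5)/3+180-.5,(y+.5)/3+170-.5,z)
for n,p,z in [("bed",[(60,87),(494,42),(509,175),(70,223)],15),("panel",[(617,207),(695,178),(718,225),(640,258)],30),("grip",[(158,233)],123),("pivot",[(158,88)],105),("plate",[(411,107),(416,160)],46),("jaw",[(287,124),(290,175)],44)]:
    P=np.array([f(*q,z) for q in p]);print(n,P.tolist(),P.mean(0))
    if len(P)>1:
        e=np.diff(np.vstack([P,P[:1]]),axis=0)[:,:2];print(np.linalg.norm(e,axis=1).round(1),np.arctan2(e[:,1],e[:,0]).round(3))
E
```

```text
bed [[600.4, 230.3, 15.0], [653.2, -174.2, 15.0], [527.2, -187.6, 15.0], [473.9, 214.9, 15.0]] [563.675  20.85   15.   ]
[407.9 126.7 406.  127.4] [-1.441 -3.036  1.702  0.121]
panel [[497.8, -283.4, 30.0], [526.1, -355.6, 30.0], [483.3, -375.4, 30.0], [451.8, -303.5, 30.0]] [ 489.75  -329.475   30.   ]
[77.5 47.2 78.5 50.2] [-1.197 -2.708  1.984  0.412]
grip [[456.1, 124.0, 123.0]] [456.1 124.  123. ]
pivot [[582.9, 130.5, 105.0]] [582.9 130.5 105. ]
plate [[583.0, -93.4, 46.0], [534.4, -98.3, 46.0]] [558.7  -95.85  46.  ]
[48.8 48.8] [-3.041  0.1  ]
jaw [[565.1, 18.7, 44.0], [518.5, 15.0, 44.0]] [541.8   16.85  44.  ]
[46.7 46.7] [-3.062  0.079]
```

Call:
{"api": "drive_tool", "payload": {"plan": [0.33,-1,0,0,0,-0.262,-1,0.33,-1,0,0,0,-0.262,-1,0.33,-1,0,0,0,-0.262,-1,0.33,-1,0,0,0,-0.262,-1,0.33,-1,0,0,0,-0.262,-1,0.33,-1,0,0,0,-0.262,-1]}}

```text
clock: 0.95
eef_pos: [287.0, 214.4, 404.8]
tcp_rot: [[-0.383, 0.924, 0.0], [0.924, 0.383, -0.0], [-0.0, 0.0, -1.0]]
contact_force: [-0.0, 1.0, -0.3]
width: 85.3
gripper_force: 0.0
```

Call:
{"api": "drive_tool", "payload": {"plan": [0.33,-1,0,0,0,0,-1,0.33,-1,0,0,0,0,-1,0.33,-1,0,0,0,0,-1,0.33,-1,0,0,0,0,-1,0.33,-1,0,0,0,0,-1,0.33,-1,0,0,0,0,-1]}}

```text
clock: 1.7
eef_pos: [386.2, -85.2, 404.3]
tcp_rot: [[-0.387, 0.922, -0.0], [0.922, 0.387, 0.0], [0.0, -0.0, -1.0]]
contact_force: [-0.3, 0.8, -0.2]
width: 85.6
gripper_force: 0.0
```

Call:
{"api": "drive_tool", "payload": {"plan": [0.35,-0.82,-0.35,0,0,0,-1,0.35,-0.82,-0.35,0,0,0,-1,0.35,-0.82,-0.35,0,0,0,-1,0.35,-0.82,-0.35,0,0,0,-1,0.35,-0.82,-0.35,0,0,0,-1,0.35,-0.82,-0.35,0,0,0,-1,0.35,-0.82,-0.35,0,0,0,-1]}}

```text
clock: 2.58
eef_pos: [490.4, -327.0, 299.9]
tcp_rot: [[-0.392, 0.92, -0.0], [0.92, 0.392, 0.001], [0.001, 0.0, -1.0]]
contact_force: [0.8, 0.5, 0.6]
width: 85.2
gripper_force: 0.0
```

```bash
python3 - <<'E'
from h import *
s=arm.sense();d=arm.snapshot("wrist");cv2.imwrite("pics/w1.png",cv2.cvtColor(d["pixels"],cv2.COLOR_RGB2BGR))
print(s["eef_pos"],np.arctan2(s["tcp_rot"][1,1],s["tcp_rot"][0,1]),s["clock"],s["contact_force"],s["q"])
np.save("s1.npy",s,allow_pickle=True);np.save("d1.npy",d,allow_pickle=True)
E
```

```text
[ 490.42522637 -326.95328151  299.89109448] 0.4028309142211729 2.575 [0.76570424 0.47332455 0.58578534] [-7.88742743e-01  5.39979039e-01  1.34639561e+00  3.07013303e-04
  1.25590137e+00 -1.19166885e+00]
```

View pics/w1.png

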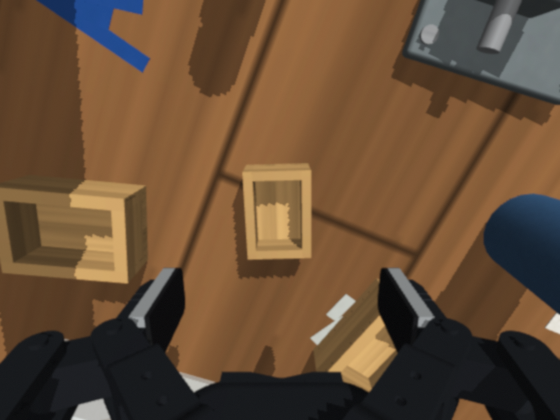

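The wrist view shows the small panel's rim with corners at (243,166), (310,164), (311,258) and (247,260). The larger panel's nearest corner is near (380,280).

```bash
python3 - <<'E'
from h import *
s=np.load("s1.npy",allow_pickle=True).item();d=np.load("d1.npy",allow_pickle=True).item()
P=np.array([pt(d,u,v,30,s) for u,v in [(243,166),(310,164),(311,258),(247,260)]]);print(P,P.mean(0))
e=np.diff(np.vstack([P,P[:1]]),axis=0)[:,:2];print(np.linalg.norm(e,axis=1),np.arctan2(e[:,1],e[:,0]))
print(pt(d,380,280,30,s),pt(d,316,345,15,s), pt(d,490,230,100,s))
# clamp bed corner check
print(pt(d,408,58,15,s))
E
```

```text
[[ 451.6 -307.9   30. ]
 [ 495.4 -287.6   30. ]
 [ 527.1 -354.9   30. ]
 [ 481.5 -376.3   30. ]] [ 488.9   -331.675   30.   ]
[48.27556318 74.39206947 50.37181752 74.64964836] [ 0.43399921 -1.13059601 -2.70280671  1.98289995]
[ 586.3 -350.9   30. ] [ 572.1 -438.8   15. ] [ 589.4 -273.2  100. ]
[ 529.6 -194.9   15. ]
```

Call:
{"api": "drive_tool", "payload": {"plan": [-0.003,-0.009,-0.2,0,0,0.01,-1,-0.003,-0.009,-0.3,0,0,0.01,-1,-0.003,-0.009,-0.405,0,0,0.01,-1,-0.003,-0.009,-0.405,0,0,0.01,-1,-0.003,-0.009,-0.405,0,0,0.01,-1,-0.003,-0.009,-0.405,0,0,0.01,1,-0.003,-0.009,-0.405,0,0,0.01,1,-0.003,-0.009,-0.405,0,0,0.01,1,-0.003,-0.009,-0.405,0,0,0.01,1,-0.003,-0.009,-0.405,0,0,0.01,1,-0.003,-0.009,-0.405,0,0,0.01,1,-0.003,-0.009,-0.405,0,0,0.01,1]}}

```text
clock: 4.12
eef_pos: [489.2, -331.6, 179.4]
tcp_rot: [[-0.419, 0.908, 0.001], [0.908, 0.419, -0.001], [-0.002, 0.001, -1.0]]
contact_force: [-0.1, 1.1, 6.1]
width: 48.6
gripper_force: 63.4
```

Call:
{"api": "drive_tool", "payload": {"plan": [0,0,0.15,0,0,0,1,0,0,0.3,0,0,0,1,0.2,0.97,0.3,0,0,-0.095,1,0.2,0.97,0.3,0,0,-0.095,1,0.2,0.97,0.3,0,0,-0.095,1,0.2,0.97,0.3,0,0,-0.095,1,0.2,0.97,0.3,0,0,-0.095,1,0.2,0.97,0.3,0,0,-0.095,1,0.2,0.97,0.3,0,0,-0.095,1]}}

```text
clock: 5.25
eef_pos: [549.0, -40.7, 268.3]
tcp_rot: [[-0.134, 0.991, 0.0], [0.991, 0.134, -0.0], [-0.0, -0.0, -1.0]]
contact_force: [-1.1, 0.2, -1.6]
width: 48.9
gripper_force: 62.8
```

```bash
python3 - <<'E'
from h import *
s=arm.sense();d=arm.snapshot("wrist");cv2.imwrite("pics/w2.png",cv2.cvtColor(d["pixels"],cv2.COLOR_RGB2BGR))
print(s["eef_pos"],np.arctan2(s["tcp_rot"][1,1],s["tcp_rot"][0,1]),s["clock"],s["contact_force"],s["width"])
np.save("s1.npy",s,allow_pickle=True);np.save("d1.npy",d,allow_pickle=True)
E
```

```text
[548.9566293  -40.68007817 268.34048196] 0.13412715509175147 5.25 [-1.13658789  0.23265554 -1.60422532] 48.94485290658111
```

View pics/w2.png

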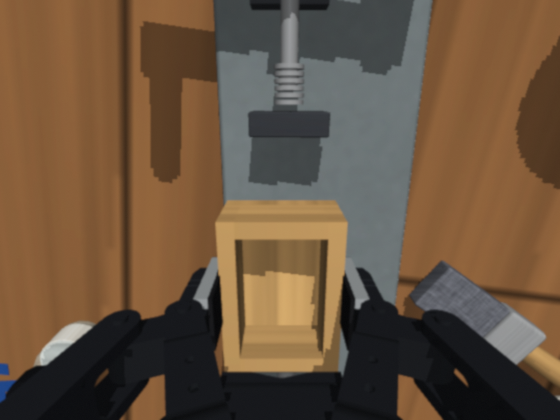

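The held panel sits centred at u≈282. The jaw's front top edge runs from (249,136) to (329,136), and the bed's side edges go from (215,0) to (222,170) on the left and (432,0) to (405,260) on the right.

```bash
python3 - <<'E'
from h import *
s=np.load("s1.npy",allow_pickle=True).item();d=np.load("d1.npy",allow_pickle=True).item()
for u,v,z in [(249,136,44),(329,136,44),(249,112,44),(329,112,44),(289,60,40),(289,10,40),(215,0,15),(222,170,15),(432,0,15),(405,260,15)]: print(u,v,z,pt(d,u,v,z,s))
zr=268.3-155
for u,v in [(218,222),(346,222),(222,372),(339,372)]: print(pt(d,u,v,114,s),pt(d,u,v,119,s))
E
```

```text
249 136 44 [522.6  14.   44. ]
329 136 44 [567.5  20.1  44. ]
249 112 44 [521.2  27.   44. ]
329 112 44 [565.2  33.   44. ]
289 60 40 [539.5  56.8  40. ]
289 10 40 [536.1  80.5  40. ]
215 0 15 [492.4  85.7  15. ]
222 170 15 [504.6 -13.8  15. ]
432 0 15 [617.7 102.8  15. ]
405 260 15 [643.  -62.5  15. ]
[519.6 -13.1 114. ] [520.4 -11.2 119. ]
[569.2  -6.4 114. ] [567.9  -4.8 119. ]
[527.1 -85.5 114. ] [527.5 -80.6 119. ]
[580.  -78.4 114. ] [578.3 -73.8 119. ]
```

Call:
{"api": "drive_tool", "payload": {"plan": [0.01,0,-0.1,0,0,0,1,0.01,0,-0.2,0,0,0,1,0.01,0,-0.23,0,0,0,1,0.01,0,-0.245,0,0,0,1,0.01,0,-0.245,0,0,0,1,0.01,0,-0.245,0,0,0,1]}}

```text
clock: 6.05
eef_pos: [552.2, -40.6, 195.5]
tcp_rot: [[-0.133, 0.991, 0.001], [0.991, 0.133, -0.0], [-0.001, 0.001, -1.0]]
contact_force: [-0.7, 0.5, -1.6]
width: 48.7
gripper_force: 62.8
```

Call:
{"api": "drive_tool", "payload": {"plan": [0,0,-0.006,0,0,0,1,0,0,-0.006,0,0,0,1]}}

```text
clock: 6.3
eef_pos: [552.2, -40.4, 194.4]
tcp_rot: [[-0.134, 0.991, 0.002], [0.991, 0.134, -0.001], [-0.001, 0.002, -1.0]]
contact_force: [-2.8, 0.4, 10.5]
width: 48.6
gripper_force: 64.1
```

Call:
{"api": "drive_tool", "payload": {"plan": [0,0,0,0,0,0,-1,0,0,0,0,0,0,-1,0,0,0,0,0,0,-1,0,0,0,0,0,0,-1,0,0,0,0,0,0,-1,0,0,0.1,0,0,0,-1,0,0,0.25,0,0,0,-1,0,0,0.43,0,0,0,-1,0,0,0.43,0,0,0,-1]}}

```text
clock: 7.42
eef_pos: [552.3, -40.5, 325.8]
tcp_rot: [[-0.134, 0.991, 0.008], [0.991, 0.134, -0.002], [-0.003, 0.007, -1.0]]
contact_force: [0.2, -0.2, -1.4]
width: 85.4
gripper_force: 0.0
```

Call:
{"api": "drive_tool", "payload": {"plan": [-0.32,0.55,0,0,0,0.5,-1,-0.32,0.55,0,0,0,0.5,-1,-0.32,0.55,0,0,0,0.5,-1,-0.32,0.55,0,0,0,0.5,-1,-0.32,0.55,0,0,0,0.5,-1,-0.32,0.55,0,0,0,0.5,-1,-0.32,0.55,0,0,0,0.5,-1,-0.32,0.55,0,0,0,0.5,-1,-0.32,0.55,0,0,0,0.5,-1,-0.32,0.55,0,0,0,0.5,-1,-0.32,0.55,0,0,0,0.5,-1]}}

```text
clock: 8.8
eef_pos: [456.0, 124.5, 321.5]
tcp_rot: [[-0.991, -0.132, -0.001], [-0.132, 0.991, -0.0], [0.001, 0.0, -1.0]]
contact_force: [0.0, 0.1, 0.4]
width: 85.8
gripper_force: 0.0
```

```bash
python3 - <<'E'
from h import *
s=arm.sense();d=arm.snapshot("wrist");t=arm.snapshot("top")
print(s["eef_pos"],np.arctan2(s["tcp_rot"][1,1],s["tcp_rot"][0,1]),s["clock"],s["contact_force"],s["q"])
np.save("s1.npy",s,allow_pickle=True);np.save("d1.npy",d,allow_pickle=True)
a=cv2.resize(t["pixels"][170:290,180:440],None,fx=2,fy=2,interpolation=2)
im=np.zeros((600,700,3),np.uint8);b=d["pixels"][0:360];im[:360,:560]=b;im[360:600,:520]=a
cv2.imwrite("pics/w3.png",im[...,::-1])
E
```

```text
[455.97376024 124.51921607 321.49166407] 1.703162571537622 8.8 [0.04016162 0.09103672 0.35707611] [ 1.53645263e-02  3.32770758e-01  1.64038223e+00 -1.32590417e-05
  1.16926582e+00 -1.68779289e+00]
```

View pics/w3.png

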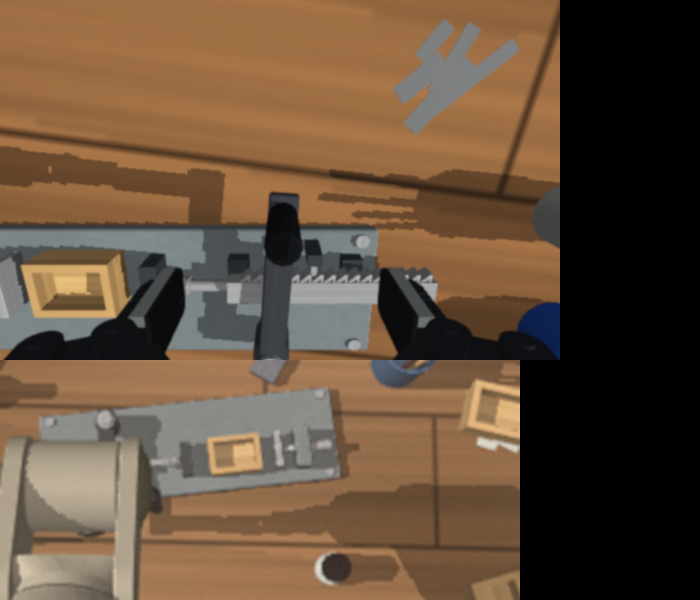

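The panel lies square on the bed between plate and jaw. The grip's top disc is centred at about (283,246) in the wrist image.

```bash
python3 - <<'E'
from h import *
s=np.load("s1.npy",allow_pickle=True).item();d=np.load("d1.npy",allow_pickle=True).item()
print(pt(d,283,246,123,s), pt(d,284,212,63,s), proj(d,[456,124,100],s), [proj(d,[456+11*a,124+11*b,123],s) for a,b in [(1,0),(-1,0),(0,1),(0,-1)]])
b=cv2.cvtColor(d["pixels"],cv2.COLOR_RGB2GRAY);print(b[185:275:3,283].tolist());print(b[246,250:316:2].tolist())
E
```

```text
[452.7 124.3 123. ] [452.7 125.4  63. ] [281.5 235.5] [array([279. , 269.4]), array([284.3, 232.9]), array([301.5, 253.9]), array([261.6, 249. ])]
[125, 127, 118, 38, 64, 66, 18, 9, 10, 10, 9, 9, 8, 11, 10, 11, 17, 16, 15, 15, 14, 14, 13, 13, 18, 20, 21, 50, 65, 66]
[80, 79, 79, 79, 79, 78, 75, 36, 13, 14, 14, 14, 14, 14, 14, 14, 14, 13, 14, 15, 21, 21, 22, 21, 25, 26, 48, 57, 28, 29, 29, 28, 28]
```

Call:
{"api": "drive_tool", "payload": {"plan": [-0.006,0,-0.1,0,0,0,-1,-0.006,0,-0.222,0,0,0,-1,-0.006,0,-0.222,0,0,0,-1,-0.006,0,-0.222,0,0,0,1,-0.006,0,-0.222,0,0,0,1,-0.006,0,-0.222,0,0,0,1,-0.006,0,-0.222,0,0,0,1,-0.006,0,-0.222,0,0,0,1,-0.006,0,-0.222,0,0,0,1,-0.006,0,-0.222,0,0,0,1,-0.006,0,-0.222,0,0,0,1,-0.006,0,-0.222,0,0,0,1]}}

```text
clock: 10.4
eef_pos: [454.2, 124.6, 256.1]
tcp_rot: [[-0.991, -0.133, 0.001], [-0.133, 0.991, 0.0], [-0.001, -0.0, -1.0]]
contact_force: [-1.9, -0.5, 5.7]
width: 21.0
gripper_force: 58.3
```

Call:
{"api": "drive_tool", "payload": {"plan": [0,0.01,0,0,0,0,1,0,0.01,0,0,0,0,1]}}

```text
clock: 10.65
eef_pos: [454.2, 127.3, 256.1]
tcp_rot: [[-0.991, -0.133, 0.001], [-0.133, 0.991, -0.001], [-0.001, -0.001, -1.0]]
contact_force: [-2.6, -3.4, 6.0]
width: 20.8
gripper_force: 58.3
```

Call:
{"api": "drive_tool", "payload": {"plan": [0,0.01,0,0,0,0,1,0,0.01,0,0,0,0,1]}}

```text
clock: 10.9
eef_pos: [453.9, 130.4, 256.0]
tcp_rot: [[-0.991, -0.133, -0.001], [-0.133, 0.991, -0.001], [0.001, -0.0, -1.0]]
contact_force: [-4.8, -2.3, 8.3]
width: 20.7
gripper_force: 58.7
```

Call:
{"api": "drive_tool", "payload": {"plan": [-0.003,0.015,0,0,0,0,1,-0.003,0.015,0,0,0,0,1,-0.003,0.015,0,0,0,0,1]}}

```text
clock: 11.28
eef_pos: [453.7, 132.1, 256.0]
tcp_rot: [[-0.991, -0.134, 0.0], [-0.134, 0.991, -0.009], [0.001, -0.009, -1.0]]
contact_force: [-2.5, -33.4, 7.7]
width: 20.7
gripper_force: 60.2
```

Call:
{"api": "drive_tool", "payload": {"plan": [0.002,-0.03,0,0,0,0,1,0.004,-0.06,0,0,0,0,1,0.008,-0.085,0,0,0,0,1,0.012,-0.107,0,0,0,0,1,0.012,-0.107,0,0,0,0,1,0.012,-0.107,0,0,0,0,1]}}

```text
clock: 12.02
eef_pos: [456.4, 103.3, 255.9]
tcp_rot: [[-0.991, -0.135, -0.001], [-0.135, 0.991, 0.0], [0.001, 0.0, -1.0]]
contact_force: [-4.0, 3.5, 6.9]
width: 20.7
gripper_force: 60.1
```

```bash
cat > g.py <<'E'
from h import *
s=arm.sense();g=s["eef_pos"]+155*s["tcp_rot"][:,2]
print("grip",g.round(2),"theta~",((130.7-g[1])/134).round(3),"F",s["contact_force"].round(2),"t",s["clock"],"w",s["width"])
E
python3 g.py
```

```text
grip [456.29 103.32 100.92] theta~ 0.204 F [-4.01  3.51  6.9 ] t 12.025 w 20.718695715631505
```

Call:
{"api": "drive_tool", "payload": {"plan": [-0.005,0.035,0,0,0,0,1,-0.01,0.07,0,0,0,0,1,-0.012,0.097,0,0,0,0,1,-0.012,0.097,0,0,0,0,1]}}

```text
clock: 12.52
eef_pos: [452.6, 131.0, 255.9]
tcp_rot: [[-0.991, -0.134, -0.003], [-0.134, 0.991, -0.005], [0.003, -0.004, -1.0]]
contact_force: [-8.1, -15.1, 9.5]
width: 20.5
gripper_force: 61.2
```

```bash
python3 g.py
```

```text
grip [452.23 130.31 100.86] theta~ 0.003 F [ -8.07 -15.15   9.54] t 12.525 w 20.49886974242899
```

Call:
{"api": "drive_tool", "payload": {"plan": [0.002,-0.03,0,0,0,0,1,0.004,-0.055,0,0,0,0,1,0.008,-0.08,0,0,0,0,1,0.011,-0.097,0,0,0,0,1,0.011,-0.097,0,0,0,0,1,0.011,-0.097,0,0,0,0,1]}}

```text
clock: 13.28
eef_pos: [456.1, 103.2, 255.7]
tcp_rot: [[-0.991, -0.134, -0.001], [-0.134, 0.991, 0.0], [0.001, 0.0, -1.0]]
contact_force: [-3.6, 1.9, 5.7]
width: 20.2
gripper_force: 61.4
```

```bash
cat >> g.py <<'E'
d=arm.snapshot("top");a=cv2.resize(d["pixels"][180:270,190:320],None,fx=4,fy=4,interpolation=2)
cv2.imwrite("pics/t1.png",a[...,::-1])
E
python3 g.py
```

```text
grip [455.87 103.27 100.73] theta~ 0.205 F [-3.64  1.9   5.74] t 13.275 w 20.192939691076344
```

View pics/t1.png

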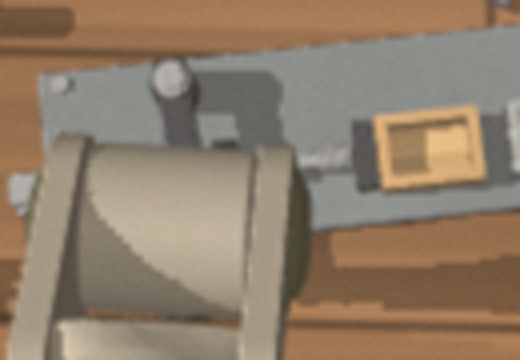

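The picture shows that the jaw, after two idle strokes (ending at 3.5 and 1.9 N), has just about reached the panel. I'll keep pumping, one stroke per call.

Call:
{"api": "drive_tool", "payload": {"plan": [-0.005,0.035,0,0,0,0,1,-0.01,0.07,0,0,0,0,1,-0.01,0.097,0,0,0,0,1,-0.01,0.097,0,0,0,0,1,-0.009,0.067,0,0,0,0,1,-0.007,0.042,0,0,0,0,1,-0.003,0.017,0,0,0,0,1,0,0,0,0,0,0,1,0,0,0,0,0,0,1,0,0,0,0,0,0,1]}}

```text
clock: 14.58
eef_pos: [455.7, 103.4, 255.5]
tcp_rot: [[-0.991, -0.135, -0.003], [-0.135, 0.991, 0.001], [0.003, 0.001, -1.0]]
contact_force: [-6.5, 4.1, 6.8]
width: 20.7
gripper_force: 62.7
```

```bash
sed -i '/^d=/,$d' g.py; python3 g.py
```

```text
grip [455.27 103.48 100.53] theta~ 0.203 F [-6.52  4.11  6.82] t 14.575 w 20.695462337487374
```

Call:
{"api": "drive_tool", "payload": {"plan": [-0.006,0.035,0,0,0,0,1,-0.011,0.07,0,0,0,0,1,-0.012,0.097,0,0,0,0,1,-0.012,0.097,0,0,0,0,1,-0.011,0.067,0,0,0,0,1,-0.009,0.042,0,0,0,0,1,-0.005,0.017,0,0,0,0,1,-0.002,0,0,0,0,0,1,-0.002,0,0,0,0,0,1,-0.002,0,0,0,0,0,1]}}

```text
clock: 15.82
eef_pos: [455.3, 103.0, 255.4]
tcp_rot: [[-0.991, -0.134, -0.003], [-0.134, 0.991, -0.0], [0.003, 0.0, -1.0]]
contact_force: [-4.7, 0.1, 3.4]
width: 21.0
gripper_force: 62.8
```

```bash
python3 g.py
```

```text
grip [454.89 102.95 100.4 ] theta~ 0.207 F [-4.72  0.13  3.42] t 15.825 w 20.9688620189236
```

Call:
{"api": "drive_tool", "payload": {"plan": [-0.005,0.035,0,0,0,0,1,-0.01,0.07,0,0,0,0,1,-0.01,0.097,0,0,0,0,1,-0.01,0.097,0,0,0,0,1,-0.009,0.067,0,0,0,0,1,-0.007,0.042,0,0,0,0,1,-0.003,0.017,0,0,0,0,1,0,0.008,0,0,0,0,1,0,0.004,0,0,0,0,1,0,0,0,0,0,0,1,0,0,0,0,0,0,1]}}

```text
clock: 17.2
eef_pos: [454.8, 103.5, 255.3]
tcp_rot: [[-0.991, -0.135, -0.004], [-0.135, 0.991, 0.001], [0.004, 0.002, -1.0]]
contact_force: [-7.9, 5.0, 6.1]
width: 20.6
gripper_force: 63.3
```

```bash
python3 g.py
```

```text
grip [454.2  103.61 100.28] theta~ 0.202 F [-7.9   4.99  6.08] t 17.2 w 20.56372439689393
```

Call:
{"api": "drive_tool", "payload": {"plan": [-0.008,0.035,0,0,0,0,1,-0.013,0.07,0,0,0,0,1,-0.014,0.097,0,0,0,0,1,-0.014,0.097,0,0,0,0,1,-0.013,0.067,0,0,0,0,1,-0.011,0.042,0,0,0,0,1,-0.007,0.017,0,0,0,0,1,-0.004,0.008,0,0,0,0,1,-0.004,0.004,0,0,0,0,1,-0.004,0,0,0,0,0,1,-0.004,0,0,0,0,0,1]}}

```text
clock: 18.58
eef_pos: [453.3, 104.0, 255.2]
tcp_rot: [[-0.991, -0.135, -0.005], [-0.135, 0.991, 0.002], [0.005, 0.003, -1.0]]
contact_force: [-10.0, 9.3, 5.9]
width: 20.5
gripper_force: 64.0
```

```bash
sed -i '$a d=arm.snapshot("top");cv2.imwrite("pics/t2.png",cv2.resize(d["pixels"][180:270,190:360],None,fx=4,fy=4,interpolation=2)[...,::-1])' g.py;python3 g.py
```

```text
grip [452.47 104.36 100.2 ] theta~ 0.197 F [-9.96  9.29  5.89] t 18.575 w 20.52075950512388
```

View pics/t2.png

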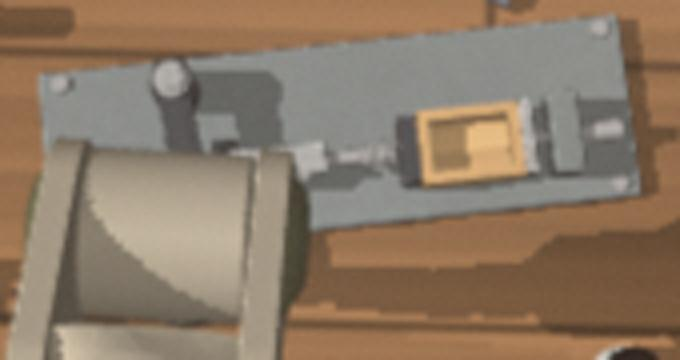

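The picture shows the panel held square between jaw and plate, with the plate pushed back about 10 mm. The grip force is now 9.3 N against about 2.5 N idle, which meets the stop rule. I'll check this against the spring compression.

```bash
python3 - <<'E'
from h import *
d=arm.snapshot("top")
f=lambda x,y,z,k,ox,oy:pt(d,(x+.5)/k+ox-.5,(y+.5)/k+oy-.5,z)
a=f(288,150,44,3,180,170);b=f(418,151,44,4,190,180);print("jaw",a,b,np.linalg.norm(a-b))
a=f(413,133,46,3,180,170);b=f(521,137,46,4,190,180);print("plate",a,b,np.linalg.norm(a-b))
# panel ends at z=45
print(f(418,151,45,4,190,180),f(521,137,45,4,190,180))
# bar's front block right edge before/after (c1 x~208, t2 x~327)
a=f(208,153,46,3,180,170);b=f(327,156,46,4,190,180);print("rack",a,b,np.linalg.norm(a-b))
E
```

```text
jaw [541.3  17.3  44. ] [548.7 -32.6  44. ] 50.445713395689054
plate [559.1 -95.4  46. ] [ 559.6 -102.3   46. ] 6.9180922225711825
[548.5 -32.6  45. ] [ 559.8 -102.4   45. ]
rack [536.6  89.2  46. ] [543.5  28.9  46. ] 60.69349223763616
```

The rack has moved about 60 mm and the jaw about 50 mm. That is about 10 mm of compression, so the jaw presses with about 11–16 N. I stop pumping here and swing the lever back.

Call:
{"api": "drive_tool", "payload": {"plan": [-0.005,0.035,0,0,0,0,1,-0.01,0.07,0,0,0,0,1,-0.01,0.098,0,0,0,0,1,-0.01,0.098,0,0,0,0,1,-0.01,0.094,0,0,0,0,1,-0.01,0.094,0,0,0,0,1]}}

```text
clock: 19.42
eef_pos: [450.9, 130.3, 255.2]
tcp_rot: [[-0.991, -0.133, -0.004], [-0.133, 0.991, -0.002], [0.004, -0.002, -1.0]]
contact_force: [-8.1, -10.4, 4.9]
width: 20.5
gripper_force: 64.0
```

```bash
python3 g.py
```

```text
grip [450.29 129.95 100.19] theta~ 0.006 F [ -8.06 -10.41   4.86] t 19.425 w 20.476274269893022
```

Call:
{"api": "drive_tool", "payload": {"plan": [0,0,0,0,0,0,-1,0,0,0,0,0,0,-1,0,0,0,0,0,0,-1,0,0,0,0,0,0,-1,0,0,0,0,0,0,-1,0,0,0.15,0,0,0,-1,0,0,0.3,0,0,0,-1,0,0,0.3,0,0,0,-1,0,0,0.3,0,0,0,-1]}}

```text
clock: 20.6
eef_pos: [451.6, 131.1, 344.7]
tcp_rot: [[-0.991, -0.133, -0.001], [-0.133, 0.991, -0.0], [0.001, 0.0, -1.0]]
contact_force: [0.3, -0.5, 0.3]
width: 85.3
gripper_force: 0.0
```

```bash
sed -i '$d' g.py; cat >> g.py <<'E'
d=arm.snapshot("wrist");im=d["pixels"].copy();print([proj(d,[x,y,123],s) for x,y in [(453.7,130.7),(453.7,124.5)]])
cv2.imwrite("pics/w4.png",im[...,::-1])
E
python3 g.py
```

```text
grip [451.42 131.13 189.7 ] theta~ -0.003 F [ 0.29 -0.52  0.34] t 20.6 w 85.30584010992605
[array([281.2, 238.6]), array([271.2, 237.4])]
```

View pics/w4.png

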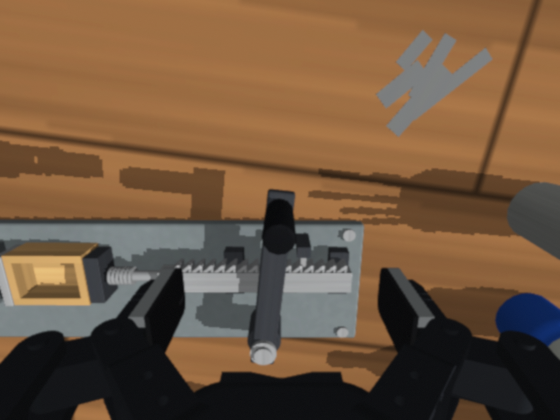

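The grip's top is at about (280,236), where the rest position projects to (281,239), so the lever is back. The panel is clamped square and the robot is clear of everything.

```bash
python3 -c "
from cell import arm
print(arm.hand_in())"
```

```text
the job is handed in; nothing more can be done
None
```

The smallest panel is clamped square on the bed after six lever strokes, at an estimated 11–16 N on the jaw; the lever is back at rest, the arm is clear, and the job was handed in at about 21 s with no verdict returned.

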